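# Double lid on the insulated pot, cover lifted off again

## Task

The clean insulated steel pot is being set out for service with only its inner lid on; that lid waits on the wire draining rack, nested under the pot's outer cover, which keeps it clean on the way. Pick up both lids together by the black knob that sticks up through the cover's collar, lower them level onto the pot all the way down, until the inner lid sits on its ledge and the cover lies on the rim, and only then let go of the knob. Then take the cover alone by its steel collar, lift it straight up so that the inner lid stays seated and undisturbed, and finish while still holding the cover, level and steady over the pot, with its lower edge a few centimetres clear of the knob's top; do not push the pot about, and leave everything else on the table where it stands.

Things in the scene. Friction and masses are not known exactly. Their poses are not given: they have to be found in the camera images.
- pot: Round insulated steel pot, loose, 2.6 kg, upright, open and empty: outside diameter 176 mm, rim 110 mm high. Inside the rim a bore of 159 mm diameter goes 15 mm down to a flat ledge; within it the well, 136 mm diameter. Two rod handles along its own +x and -x reach 117 mm from the axis at 72 mm height, below where the cover comes. Origin: centre of the underside, z up.
- pot_seat (a point): Point on the pot's axis 81 mm above its underside: the inner lid's origin lies here when that lid is seated on the ledge (about 3.5 mm play all round).
- pot_rim (a point): Centre of the pot's mouth, level with the top of the rim: the cover's origin lies here when the cover rests on the rim (about 5 mm play all round). With both seated the cover's origin is 29 mm above the inner lid's.
- inner_lid: Steel inner lid, loose, about 0.3 kg (varies). Origin: centre of its underside, z up. Tapered plug 129 mm diameter (118 at the bottom), 14 mm deep; on it a flange of 151 mm diameter, 4 mm thick, that rests on the pot's ledge; shoulder 60 mm diameter, top at 26 mm, that carries the cover when nested; spigot 39 mm to 30 mm height; neck 20 mm; knob. It starts on the rack with the cover on it.
- knob (a point): Point on the axis of the inner lid's knob (black upright cylinder, 28 mm diameter, 49 to 88 mm above the lid's underside), 79 mm above the underside and 9 mm below the knob's top. The collar's top is at 54 mm when nested, 57 mm when seated, so the knob stands 31 to 34 mm clear of it. Lifting by the knob carries the cover too.
- cover: Steel outer cover, loose, about 0.32 kg (varies). Origin: centre of the underside of its flat plate, z up. Plate 194 mm diameter, 4 mm thick; skirt down to 14 mm below the origin, inside diameter 187 mm, goes over the outside of the pot's rim. Nested, it lies loosely on the inner lid's shoulder, origin 26 mm above the inner lid's, skirt 12 mm clear of the rack.
- collar (a point): Point on the cover's axis 27 mm above the cover's origin, 1 mm below the top of the collar: an upright round steel tube in the middle of the plate, outside diameter 52 mm, hole 42 mm, from the plate's top (4 mm) to 28 mm above the origin. The knob passes freely through it.
- rack: Square wire draining rack, 215 mm wide, wires' tops 20 mm above the table; it is fixed down. The inner lid's underside lies on it at the start. Origin: centre of its underside.
- sauce_pot: Bystander: small open steel pot, 86 mm diameter, 95 mm high, between the rack and the pot. Origin: centre of its underside.
- plain_lid: Bystander: small plain steel lid with a steel button knob, 104 mm diameter, 32 mm high, flat on the table nearest the robot. Origin: centre of its underside.
- cups: Bystander: stack of paper cups, 80 mm diameter, 145 mm high, at the back. Origin: centre of its underside.
- plate: Bystander: white plate of 180 mm diameter with two bread rolls, 62 mm high, at the back. Origin: centre of its underside.
- butter_tub: Bystander: closed plastic tub, 105 x 140 x 65 mm, at the back. Origin: centre of its underside.
- palette_knife: Bystander: palette knife with a black handle, 260 mm long, 18 mm high, lying flat across the table close to the robot, on the right. Origin: on the table near its middle.
There are look-alikes about, which are no part of the job. Leave any red look-alike of the inner_lid alone.

How it is judged:
By the outcome, as a careful person would: the job done as asked, in the order asked, and still so for the second after the job is handed in, while the arm keeps its last pose, push and grip.
It also fails if it takes over 51 s, if anything falls off the work surface, if the arm or the gripper's body presses on something with over 40 N, if the wrist force passes 120 N, or if a joint passes its speed limit or range.

## Robot

A 6-joint arm with a two-finger parallel gripper is mounted at the origin on the work surface. World frame = base frame: x ahead of the robot, y to its left, z up, the work surface at z = 0. Lengths are in mm, angles in rad, forces in N, time in s.
With the tool pointing down it reaches from about 350 to 925 mm from the base axis. Payload 6.4 kg.
Tool frame: the origin (TCP) lies between the finger pads; the fingertips stand ctrl.tips_ahead ahead of it and the grasp point (between the pads) lies 8 mm behind it (ctrl.tips_ahead is the distance from the TCP to the fingertips, in mm); x points along the fingers, z is the direction in which the jaws open and shut, and the axes are right-handed (so a half turn about x gives the same grasp; the last joint's range is limited). The gripper opens to 85 mm and grips with 20 to 120 N. Pads are 22 mm wide; open, the fingers measure 114 mm over their backs; the gripper's body (76 mm by 85 mm) begins 54 mm behind the grasp point. The pads swing forward as they close: fully open they stand 13 mm farther back than shut.
Start: joints at [-1.466, 0.245, 1.558, -0, 1.339, -0.174], TCP at [178.886, -624.911, 242.29] pointing down, gripper open.
Joint ranges: [-3.13, 3.13], [-1.02, 2.26], [0.13, 2.54], [-0.95, 4.09], [0.21, 2.88], [-2.74, 2.74]. Speed limits (rad/s): [2.57, 2.57, 3.14, 3.14, 3.14, 3.14].

## Interface

Orientations are given as a 3x3 rotation matrix whose columns are the frame's x, y, z axes.
In Python, from rig import ctrl, cams, sign_off gives the robot as it stands.
- The arm moves only by the tool send_rows, never from a script. Its argument "moves" is a list that holds one entry, the list of rows, each a list of 5 numbers: the closure in counts, from 0 (fully open) to 255 (shut), then the shift along the tool's x, y, z in cm, then the turn about the tool's x in rad. In form: [[[jaw, dx, dy, dz, spin], ...]]. A call has 1 to 8 rows; each row is the pose to reach, as a shift and turn from the pose commanded when the call began, along the tool's axes at that moment; what a row does not reach only later rows make up. A row lasts 1/10 s, in which the tool goes at most 50 mm and 8.59 degrees, less where a joint would pass 70% of its speed; a pose out of reach is approached as far as the arm can. A call with a gripper value outside its range is refused whole. The fingers move at their own pace and stop on an object; "squeeze" is the grip in N (left out, the last holds). Time passes only in rows, so rows that repeat a pose let the fingers close. It gives the time, the measured TCP pose, the force and the opening at its end, in the units of the state.
- ctrl.state(): the state, without advancing time (a new reading comes with each control period).
- cams.get_image(name): name is "scene" or "top" or "wrist"; returns the picture (480x640x3 uint8, red, green, blue); there is no depth.
- cams.camera_model(name): a dict with "camera_matrix" (3x3 intrinsics, pixels), "dist" ([k1, k2, p1, p2, k3] as OpenCV has them; the pictures are not rectified), "extrinsics" (4x4, takes a point from world to camera coordinates). Camera axes: x right, y down, z forward; pixel columns grow to the right and rows downward; lengths in mm; the calibration is good to about 2 mm. A picture is of the moment at which its call begins: read the wrist's pose just before it. camera_model takes no time and is no camera call; for the wrist camera it gives the pose at the moment of the call.
- sign_off(): hands the job in, once; it reports no verdict.
The state is a dict: "t": time; "joint_positions": joint angles; "joint_velocities": joint speeds; "joint_torque": joint torques, N m; "tcp_pos": TCP position; "eef_rot": TCP orientation; "force": force on the tool from outside, world axes, zero at the start; "ft_torque": the same for the moment, N m; "width": finger opening in mm.
Only numpy, scipy, OpenCV 4.12 (cv2) and the standard library are available. Lean on these libraries where they do the work, as an engineer would, in place of code of your own. Each camera call takes 0.05 s, during which the arm holds its last target.

## Working session

There is one attempt and no reset: what is moved stays moved. The work goes in short steps, Python scripts to look and compute and a tool call to move; the robot and the scene stay as the last step left them, time stands still between calls to the robot, and variables do not carry over. Pictures are saved under pics/ and viewed, and the job is handed in when it is done.

Besides the shell and the picture viewer there is one more tool, called by a JSON object that holds its "name" and its "arguments". send_rows: Moves the arm, as the interface text tells. Its arguments: {"type":"object","properties":{"moves":{"type":"array","items":{"type":"array","items":{"type":"array","items":{"type":"number"}}}},"squeeze":{"type":"number"}},"required":["moves"]}

```bash
mkdir -p pics; ls
python3 - <<'E'
from rig import ctrl,cams
import cv2,numpy as np
s=ctrl.state();print(s, ctrl.tips_ahead)
for n in ["scene","top","wrist"]:
    m=cams.camera_model(n);print(n,m)
    im=cams.get_image(n);cv2.imwrite(f"pics/{n}0.png",im[:,:,::-1])
E
```

```text
pics
{'t': 0.0, 'joint_positions': array([-1.46612761e+00,  2.45806331e-01,  1.55902507e+00,  1.11931240e-05,
        1.33873538e+00, -1.74120285e-01]), 'joint_velocities': array([ 0.00027621,  0.00162219, -0.00013167,  0.00012532, -0.00025312,
       -0.00112372]), 'joint_torque': array([-1.93436339e-03, -4.29506493e+01, -3.26134908e+01, -1.96169672e-04,
        5.31546248e-03, -6.87919695e-07]), 'tcp_pos': array([ 178.81191112, -624.35007721,  241.17932619]), 'eef_rot': array([[-1.95419462e-04,  9.61390144e-01,  2.75188939e-01],
       [ 1.96446750e-03,  2.75188782e-01, -9.61388202e-01],
       [-9.99998051e-01,  3.52725761e-04, -1.94239694e-03]]), 'force': array([ 0.34259786, -1.28353403, -0.70936365]), 'ft_torque': array([-0.01442756, -0.02488648,  0.01169557]), 'width': 85.47263944682506} 11.0
scene {'camera_matrix': array([[448.76063424,   0.        , 322.36113981],
       [  0.        , 448.76063424, 239.87052911],
       [  0.        ,   0.        ,   1.        ]]), 'dist': array([-0.02175526,  0.        ,  0.        ,  0.        ,  0.        ]), 'extrinsics': array([[-1.4549
[... 853 characters left out ...]
    [ 0.00000000e+00,  0.00000000e+00,  0.00000000e+00,
         1.00000000e+00]])}
wrist {'camera_matrix': array([[389.51260939,   0.        , 316.25833433],
       [  0.        , 389.51260939, 237.71766379],
       [  0.        ,   0.        ,   1.        ]]), 'dist': array([-0.06848214,  0.        ,  0.        ,  0.        ,  0.        ]), 'extrinsics': array([[ 2.75260796e-01, -9.61366178e-01, -2.56231533e-03,
        -6.48952174e+02],
       [-9.19042155e-01, -2.63922754e-01,  2.92756378e-01,
        -3.96844391e+01],
       [-2.82122333e-01, -7.82294777e-02, -9.56183632e-01,
         3.79750645e+02],
       [ 0.00000000e+00,  0.00000000e+00,  0.00000000e+00,
         1.00000000e+00]])}
```

View pics/scene0.png

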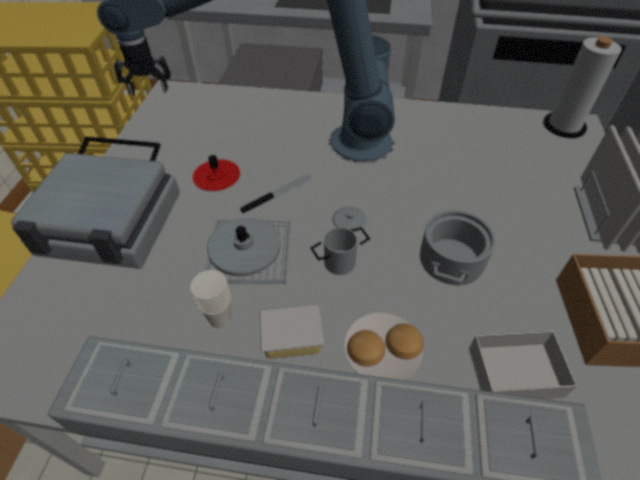

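View pics/top0.png

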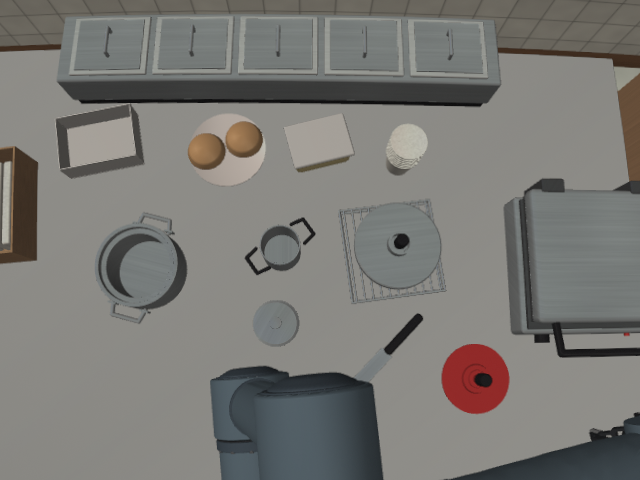

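View pics/wrist0.png

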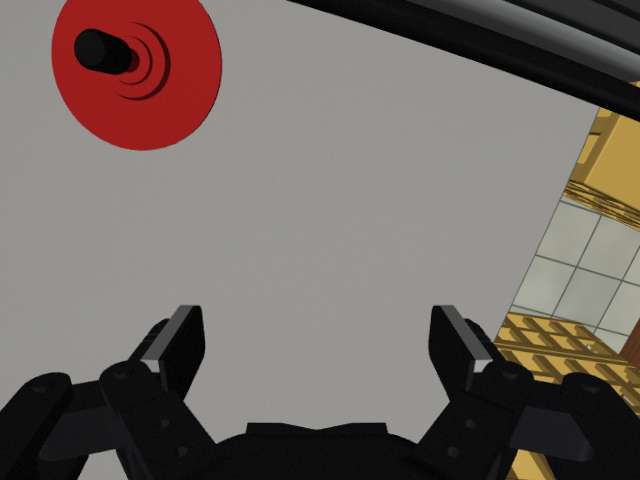

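The steel cover with the black knob is on the rack: top view (398,246), knob (402,241); scene view (243,245), knob (242,232). A red look-alike with its own black knob is at top (475,378) and scene (216,175). The plain lid is at top (276,322), the pot at top (138,266) and scene (456,248). The grey one on the rack fits the description. I'll confirm with an enlarged crop and measure.

```bash
cat > h.py <<'E'
import numpy as np,cv2
from rig import ctrl,cams
def ray(m,px):
    K,d,E=np.array(m["camera_matrix"]),np.array(m["dist"]),np.array(m["extrinsics"])
    u=cv2.undistortPoints(np.array(px,float).reshape(-1,1,2),K,d).reshape(-1,2)
    R,t=E[:3,:3],E[:3,3]
    D=np.c_[u,np.ones(len(u))]@R
    return -R.T@t,D/np.linalg.norm(D,axis=1)[:,None]
def onz(m,px,z):
    o,D=ray(m,px);return o+D*((z-o[2])/D[:,2])[:,None]
def tri(l):
    A=np.zeros((3,3));b=np.zeros(3)
    for m,p in l:
        o,D=ray(m,[p]);P=np.eye(3)-np.outer(D[0],D[0]);A+=P;b+=P@o
    x=np.linalg.solve(A,b)
    res=[np.linalg.norm((np.eye(3)-np.outer(ray(m,[p])[1][0],ray(m,[p])[1][0]))@(x-ray(m,[p])[0])) for m,p in l]
    return x,res
def proj(m,P):
    E=m["extrinsics"];r,_=cv2.Rodrigues(E[:3,:3])
    return cv2.projectPoints(np.array(P,float).reshape(-1,1,3),r,E[:3,3],np.array(m["camera_matrix"]),np.array(m["dist"]))[0].reshape(-1,2)
E
python3 - <<'E'
from h import *
t=cv2.imread("pics/top0.png");s=cv2.imread("pics/scene0.png")
z=lambda im,x,y,w,h,f:cv2.resize(im[y:y+h,x:x+w],(w*f,h*f),interpolation=cv2.INTER_CUBIC)
a=z(t,340,190,100,100,4);b=z(s,195,205,100,100,4);c=z(t,85,205,100,75*4//3,4);d=z(s,405,200,100,100,4)
cv2.imwrite("pics/c1.png",np.hstack([a,b]));cv2.imwrite("pics/c2.png",np.hstack([c,d]))
def dark(im,x0,y0,x1,y1):
    g=im[y0:y1,x0:x1].max(2);m=(g<45).astype(np.uint8)
    n,l,st,ce=cv2.connectedComponentsWithStats(m)
    for i in range(1,n):
        if st[i,4]>20: print(st[i]+[x0,y0,0,0,0],ce[i]+[x0,y0])
dark(t,375,220,430,270);print();dark(s,220,215,265,255)
E
```

```text
[394 234  15  15 162] [400.91975309 240.99382716]

[236 227  12  15 125] [241.328 233.56 ]
```

View pics/c1.png

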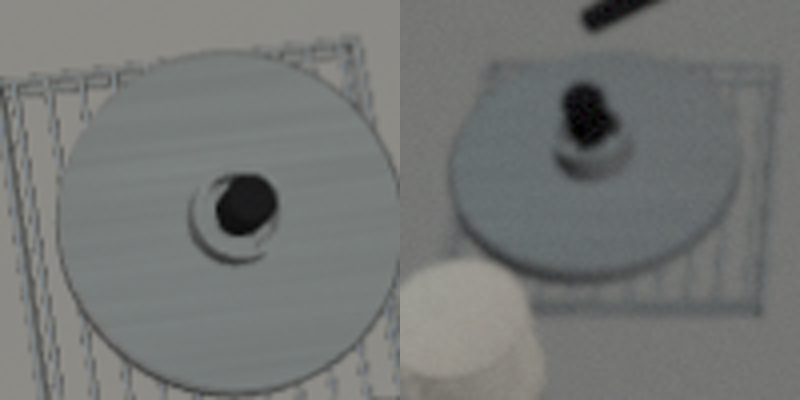

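View pics/c2.png

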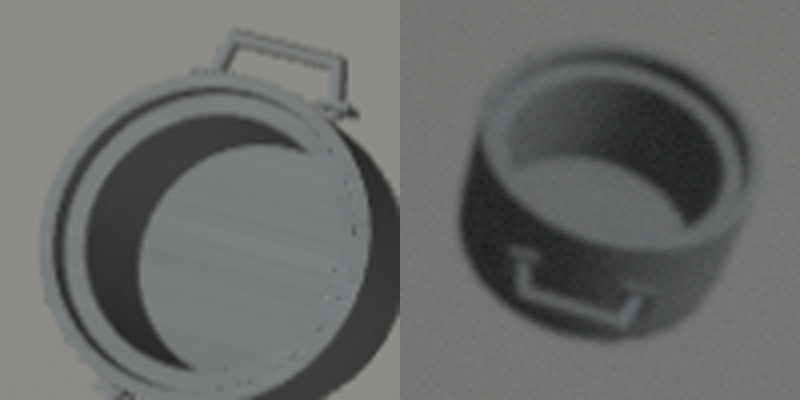

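The left object in both crops is a grey steel cover with a black knob through a steel collar, lying on the wire rack. It is the target. The pot crops show a clear rim and ledge.

Run:
```python
from h import *
mt=cams.camera_model("top");ms=cams.camera_model("scene")
x,r=tri([(mt,(401.9,241.0)),(ms,(240.7,230.0))]);print("knob top",x,r, "at z108",onz(mt,[(401.9,241)],108))
x,r=tri([(mt,(136.5,264.5)),(ms,(459,237))]);print("rim",x,r,"z110",onz(mt,[(136.5,264.5)],110),onz(ms,[(459,237)],110))
# cover edge in top: circle crop x58..399(ends ~442),y50..395
print("cover",onz(mt,[(398,245.6)],50))
for n,p,z in [("sauce",(281,247),95),("cups",(407,143),145),("plainlid",(276,322),20),("plate",(228,150),20),("tub",(320,140),65)]:
    print(n,onz(mt,[p],z)[0])
# overlay checks
a=np.linspace(0,2*np.pi,72)
t=cv2.imread("pics/top0.png");s=cv2.imread("pics/scene0.png")
P=onz(mt,[(136.5,264.5)],110)[0]
for r in (88,79.5):
    for m,im in((mt,t),(ms,s)):
        for q in proj(m,np.c_[P[0]+r*np.cos(a),P[1]+r*np.sin(a),0*a+110]): cv2.circle(im,tuple(int(round(v*16)) for v in q),8,(0,0,255),-1,shift=4)
z=lambda im,x,y,w,h,f:cv2.resize(im[y:y+h,x:x+w],(w*f,h*f),interpolation=cv2.INTER_CUBIC)
cv2.imwrite("pics/c3.png",np.hstack([z(t,85,205,100,110,4),z(s,405,200,100,110,4)]))
print(ctrl.state()["t"])
```

```text
knob top [ 543.71079492 -268.36428871   98.76807112] [np.float64(1.2794637993374187), np.float64(1.2794637993373954)] at z108 [[ 542.17105764 -267.94852343  108.        ]]
rim [489.31600774 287.74428031 100.06128293] [np.float64(1.2194359247368456), np.float64(1.2194359247368878)] z110 [[487.8518126  283.27760103 110.        ]] [[497.98807638 286.32826298 110.        ]]
cover [[ 543.22550582 -269.69021013   50.        ]]
sauce [529.87141633 -15.17892555  95.        ]
cups [ 745.01298207 -278.18591322  145.        ]
plainlid [376.80714843  -3.2926691   20.        ]
plate [772.3782576 115.8484797  20.       ]
tub [780.93088039 -97.26622613  65.        ]
0.15
```

View pics/c3.png

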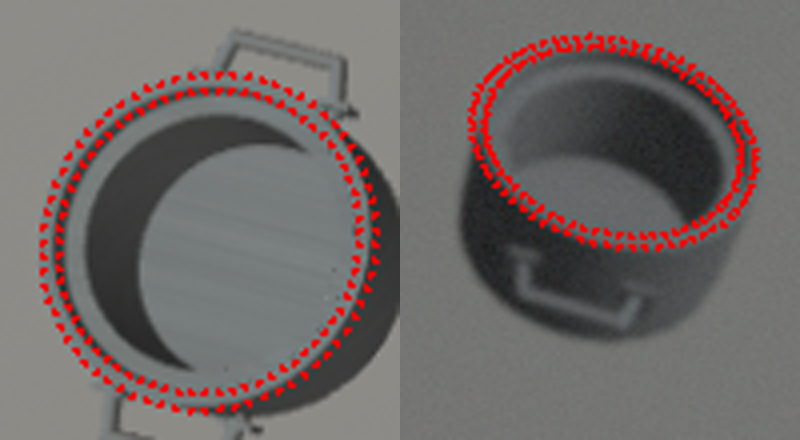

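```bash
cat >> h.py <<'E'
def delta(target,state=None,base=None):
    """cm in tool axes from measured pose to target"""
    s=state or ctrl.state();R=s["eef_rot"];return R.T@(np.array(target)-(s["tcp_pos"] if base is None else base))/10
E
python3 - <<'E'
from h import *
s=ctrl.state();m=cams.camera_model("wrist");E=m["extrinsics"];c=-E[:3,:3].T@E[:3,3]
print("cam in tool mm",s["eef_rot"].T@(c-s["tcp_pos"]), "fwd in tool",s["eef_rot"].T@E[2,:3])
print(delta((500,-290,260)),delta((542,-268,240)), s["tcp_pos"])
E
```

```text
cam in tool mm [-131.7444277    73.22715266    0.16791957] fwd in tool [ 9.56091769e-01 -2.93066368e-01 -7.95464836e-04]
[ -1.81023312  40.0822261  -23.32044244] [  0.19246607  44.72495227 -24.2766274 ] [ 178.83674549 -624.48515973  241.44400958]
```

{"name": "send_rows", "arguments": {"moves": [[[0, 0, 4.5, -2.6, 0], [0, -0.3, 9, -5.2, 0], [0, -0.6, 13, -7.6, 0], [0, -0.9, 17, -10, 0], [0, -1, 21, -12, 0], [0, -1.2, 25, -14.5, 0], [0, -1.5, 29, -17, 0], [0, -1.8, 33, -19.2, 0]]]}}

```text
t: 0.95
tcp_pos: [444.2, -347.6, 260.2]
eef_rot: [[-0.0, 0.961, 0.275], [0.0, 0.275, -0.961], [-1.0, -0.0, -0.0]]
force: [-0.2, -0.9, -0.4]
width: 85.4
```

{"name": "send_rows", "arguments": {"moves": [[[0, 0, 3.5, -2, 0], [0, 0, 6, -3.5, 0], [0, 0, 7, -4.1, 0], [0, 0, 7, -4.1, 0], [0, 0, 7, -4.1, 0]]]}}

```text
t: 1.45
tcp_pos: [498.8, -291.4, 260.1]
eef_rot: [[-0.001, 0.962, 0.275], [-0.0, 0.275, -0.962], [-1.0, -0.001, -0.0]]
force: [0.1, -0.2, -1.7]
width: 85.5
```

Run:
```python
from h import *
import pickle
s=ctrl.state();m=cams.camera_model("wrist");im=cams.get_image("wrist");cv2.imwrite("pics/w1.png",im[:,:,::-1])
pickle.dump((s,m),open("w1.pkl","wb"));print(s["t"],s["tcp_pos"],s["eef_rot"])
print(proj(m,[(542,-268,108)]))
```

```text
1.45 [ 498.76932268 -291.44197456  260.05794519] [[-6.59615225e-04  9.61520729e-01  2.74731602e-01]
 [-9.22298797e-05  2.74731602e-01 -9.61520951e-01]
 [-9.99999778e-01 -6.59572321e-04 -9.25362064e-05]]
[[301.52719404 155.29710435]]
```

View pics/w1.png

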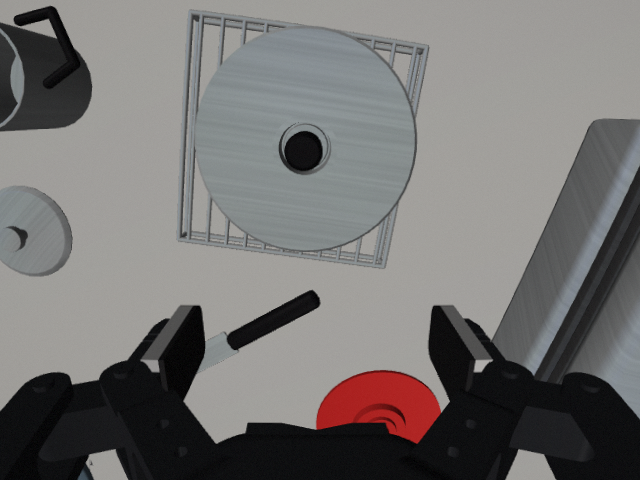

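Wrist view: the target knob top is at (303,151), the collar around it, and the cover disc is centred near (305,139). Now a second wrist position.

{"name": "send_rows", "arguments": {"moves": [[[0, 0.5, -4, 2.5, 0], [0, 1, -4, 5, 0], [0, 1, -4, 5.5, 0], [0, 1, -4, 5.5, 0], [0, 1, -4, 5.5, 0]]]}}

```text
t: 2.0
tcp_pos: [475.8, -354.6, 250.5]
eef_rot: [[-0.0, 0.961, 0.275], [0.0, 0.275, -0.961], [-1.0, 0.0, -0.0]]
force: [0.1, -0.0, 0.3]
width: 85.5
```

Run:
```python
from h import *
import pickle
s=ctrl.state();m=cams.camera_model("wrist");im=cams.get_image("wrist");cv2.imwrite("pics/w2.png",im[:,:,::-1])
pickle.dump((s,m),open("w2.pkl","wb"));print(s["t"],s["tcp_pos"])
z=lambda im,x,y,w,h,f:cv2.resize(im[y:y+h,x:x+w],(w*f,h*f),interpolation=cv2.INTER_CUBIC)
print(proj(m,[(542,-268,108)]))
p=proj(m,[(542,-268,108)])[0].astype(int)
a=cv2.imread("pics/w1.png");b=cv2.imread("pics/w2.png")
x,y=p-40;x=max(x,0);y=max(y,0)
print(x,y)
cv2.imwrite("pics/c4.png",np.hstack([z(a,263,110,80,80,5),z(b,x,y,80,80,5)]))
```

```text
2.0 [ 475.80134921 -354.60504641  250.45004174]
[[219.51064248  97.77090603]]
179 57
```

View pics/c4.png

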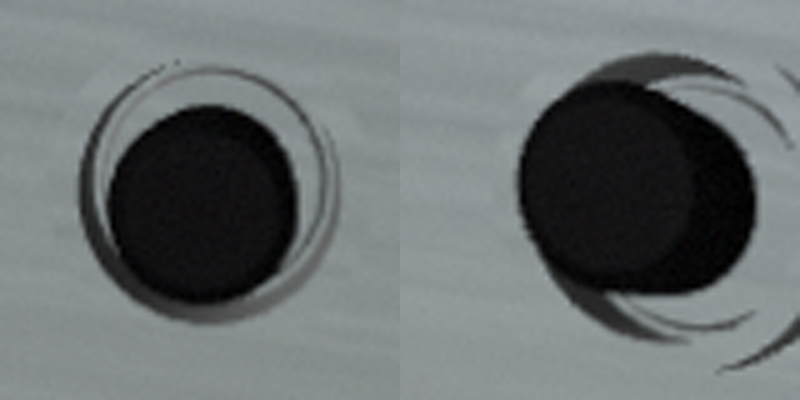

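Run:
```python
from h import *
import pickle
def disc(f,x,y,r=28):
    g=cv2.imread(f).astype(np.float32).mean(2);g=cv2.GaussianBlur(g,(0,0),.8)
    c=g[y-r:y+r,x-r:x+r]
    m=((c>14.5)&(c<40)).astype(np.uint8);m=cv2.morphologyEx(m,cv2.MORPH_OPEN,np.ones((5,5),np.uint8))
    n,l,st,ce=cv2.connectedComponentsWithStats(m);i=l[r,r] or 1+st[1:,4].argmax();print(st[i],c[r,r])
    cs=cv2.findContours((l==i).astype(np.uint8),cv2.RETR_EXTERNAL,cv2.CHAIN_APPROX_NONE)[0][0]
    (q,rad)=cv2.minEnclosingCircle(cs);e=cv2.fitEllipse(cs);print(q,rad,e)
    return ce[i]+[x-r,y-r]
s1,m1=pickle.load(open("w1.pkl","rb"));s2,m2=pickle.load(open("w2.pkl","rb"))
p1=disc("pics/w1.png",302,152);p2=disc("pics/w2.png",220,94);print(p1,p2)
for P in ((p1,p2),((301.8,152.2),(220,94))):
    print(tri([(m1,P[0]),(m2,P[1])]), onz(m1,[P[0]],108),onz(m2,[P[1]],108))
mt=cams.camera_model("top")
print(tri([(m1,p1),(m2,p2),(mt,(401.9,241))]))
```

```text
[ 14  13  30  30 747] 15.795238
(27.783018112182617, 26.006738662719727) 16.822742462158203 ((28.162017822265625, 27.13056755065918), (28.661420822143555, 31.50577735900879), 133.72154235839844)
[ 11  10  34  35 942] 19.437588
(27.925926208496094, 26.851852416992188) 18.192222595214844 ((27.676776885986328, 27.24737548828125), (32.30813980102539, 35.27117919921875), 140.29055786132812)
[302.17670683 151.13654618] [219.68152866  93.25159236]
(array([ 544.94340293, -267.6494733 ,  108.58149722]), [np.float64(0.07582221842632654), np.float64(0.0758222184261441)]) [[ 544.96541969 -267.66665121  108.        ]] [[ 544.86912335 -267.48054362  108.        ]]
(array([ 544.29805053, -267.65829488,  107.6925621 ]), [np.float64(0.16665790232143762), np.float64(0.16665790232142544)]) [[ 544.16760516 -267.6065458   108.        ]] [[ 544.45653074 -267.79256489  108.        ]]
(array([ 544.10073519, -267.6567726 ,  105.41153627]), [np.float64(0.6408383144616074), np.float64(1.0916569706962556), np.float64(1.6082703441931634)])
```

Run:
```python
from h import *
print(delta((544.6,-267.7,170)),delta((544.6,-267.7,91)))
```

```text
[ 8.05494933  8.98064233 -6.43412777] [15.95494925  8.9795029  -6.43382122]
```

{"name": "send_rows", "arguments": {"moves": [[[0, 1.5, 3, -2.2, 0], [0, 3.5, 6, -4.4, 0], [0, 5.5, 9, -6.43, 0], [0, 8, 9, -6.43, 0], [0, 8, 9, -6.43, 0], [0, 8, 9, -6.43, 0]]]}}

```text
t: 2.65
tcp_pos: [544.8, -267.7, 170.7]
eef_rot: [[-0.0, 0.961, 0.276], [0.0, 0.276, -0.961], [-1.0, -0.0, -0.0]]
force: [0.6, 0.7, 0.5]
width: 85.6
```

Run:
```python
from h import *
im=cams.get_image("wrist");cv2.imwrite("pics/w3.png",im[:,:,::-1]);s=ctrl.state();print(s["tcp_pos"],delta((544.6,-267.7,91)))
```

```text
[ 545.22311531 -268.5169889   171.75224315] [ 8.07502561 -0.04625979 -0.10782637]
```

View pics/w3.png

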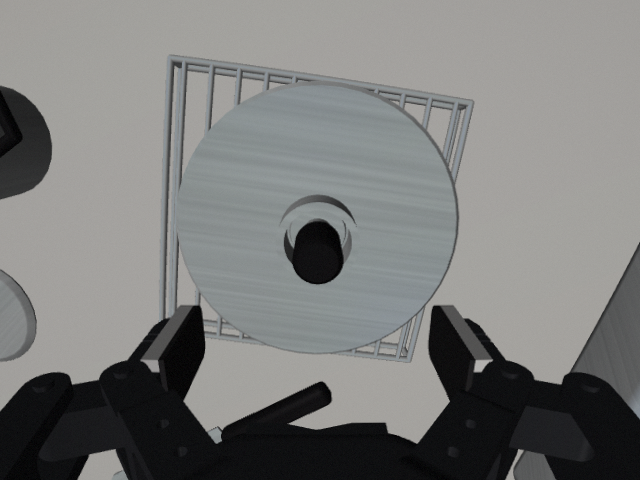

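The knob (317,258) is midway between the fingers. Going down, then closing.

{"name": "send_rows", "arguments": {"moves": [[[0, 2, 0, 0, 0], [0, 4, 0, 0, 0], [0, 6, 0, 0, 0], [0, 7.2, 0, 0, 0], [0, 7.7, 0, 0, 0], [0, 7.95, 0, 0, 0], [0, 7.95, 0, 0, 0], [0, 7.95, 0, 0, 0]]], "squeeze": 70}}

```text
t: 3.5
tcp_pos: [545.4, -268.6, 91.9]
eef_rot: [[0.002, 0.961, 0.275], [-0.001, 0.275, -0.961], [-1.0, 0.001, 0.001]]
force: [0.6, -0.1, -0.1]
width: 85.2
```

{"name": "send_rows", "arguments": {"moves": [[[80, 0, 0, 0, 0], [120, 0, 0, 0, 0], [160, 0, 0, 0, 0], [200, 0, 0, 0, 0], [255, 0, 0, 0, 0], [255, 0, 0, 0, 0], [255, 0, 0, 0, 0], [255, 0, 0, 0, 0]]], "squeeze": 70}}

```text
t: 4.3
tcp_pos: [545.1, -268.4, 91.2]
eef_rot: [[0.001, 0.961, 0.275], [-0.001, 0.275, -0.961], [-1.0, 0.0, 0.001]]
force: [0.2, -0.6, 2.8]
width: 26.2
```

Run:
```python
from h import *
im=cams.get_image("wrist");cv2.imwrite("pics/w4.png",im[:,:,::-1]);s=ctrl.state();print(s["tcp_pos"],s["t"],s["width"],s["force"])
```

```text
[ 545.10357227 -268.44027419   91.20562252] 4.35 26.485562412331056 [-0.01677221 -0.50977225  2.89371031]
```

View pics/w4.png

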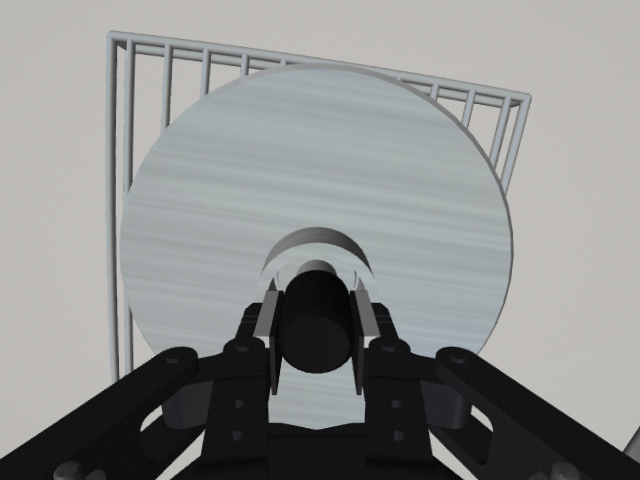

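The knob is held (opening 26 mm). Lifting.

{"name": "send_rows", "arguments": {"moves": [[[255, -0.3, 0, 0, 0], [255, -1, 0, 0, 0], [255, -2.5, 0, 0, 0], [255, -4.5, 0, 0, 0], [255, -7, 0, 0, 0], [255, -9.5, 0, 0, 0], [255, -12, 0, 0, 0], [255, -14.5, 0, 0, 0]]]}}

```text
t: 5.15
tcp_pos: [544.5, -267.7, 237.3]
eef_rot: [[-0.0, 0.961, 0.275], [0.0, 0.275, -0.961], [-1.0, -0.0, -0.0]]
force: [-0.2, -0.4, -6.3]
width: 25.8
```

{"name": "send_rows", "arguments": {"moves": [[[255, -1.5, 0, 0, 0], [255, -2.5, 0, 0, 0], [255, -3, 0, 0, 0], [255, -3, 0, 0, 0]]]}}

```text
t: 5.55
tcp_pos: [544.7, -268.1, 265.7]
eef_rot: [[-0.0, 0.961, 0.275], [0.0, 0.275, -0.961], [-1.0, -0.0, -0.0]]
force: [-0.6, -0.5, -5.1]
width: 26.5
```

Run:
```python
from h import *
for n in("wrist","scene"):
    im=cams.get_image(n);cv2.imwrite(f"pics/{n}5.png",im[:,:,::-1])
s=ctrl.state();print(s["tcp_pos"],s["t"],s["width"],s["force"],s["ft_torque"])
print(delta((490,190,270)),delta((450,265,270)))
```

```text
[ 544.29905624 -267.78869065  264.3809214 ] 5.65 26.316044545376183 [-0.5297713   0.43385849 -5.94587135] [-0.02396263  0.01090916  0.01201393]
[ -0.48452517   7.37362422 -45.50713537] [ -0.46575759   5.59141348 -53.81817457]
```

View pics/wrist5.png

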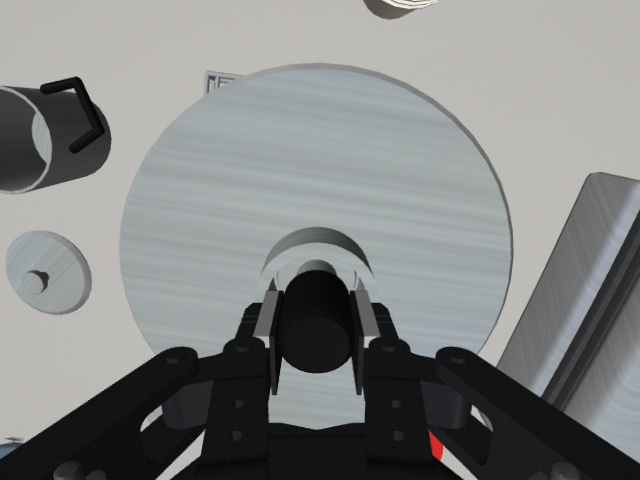

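View pics/scene5.png

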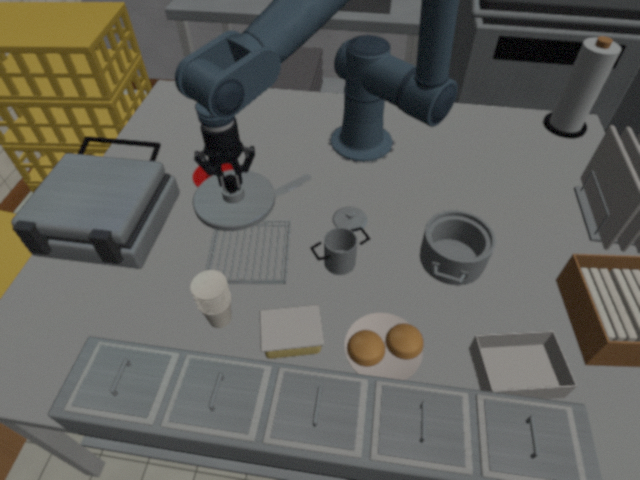

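Both lids came up together and the rack is empty. I'll plan two wrist poses that see the pot past the held cover, in the upper-left and upper-right corners of the image.

Run:
```python
from h import *
from scipy.optimize import fsolve
s=ctrl.state();m=cams.camera_model("wrist");E=m["extrinsics"];R=E[:3,:3];c=-R.T@E[:3,3];off=c-s["tcp_pos"]
def f(xy,z,uv):
    mm=dict(m);EE=E.copy();EE[:3,3]=-R@(np.array([*xy,z])+off);mm["extrinsics"]=EE
    return proj(mm,[(491,285,110)])[0]-uv
for uv in((85,85),(550,85)):
  for z in(380,400):
    x=fsolve(f,[400,200],args=(z,np.array(uv)));print(uv,z,x,delta((*x,z)))
```

```text
(85, 85) 380 [450.00083511  32.56898226] [-11.4996153   -0.81950778 -31.49339344]
(85, 85) 400 [451.4804285   20.98601191] [-13.50158793  -0.998895   -30.34297187]
(550, 85) 380 [322.52968355 477.91299196] [-11.40972176  -0.82225618 -77.81610629]
(550, 85) 400 [317.66170495 488.50643665] [-13.40721805  -1.00178026 -78.97237727]
```

{"name": "send_rows", "arguments": {"moves": [[[255, -1, 0, -1, 0], [255, -3, -0.1, -3.5, 0], [255, -5, -0.3, -7, 0], [255, -7, -0.5, -11, 0], [255, -9, -0.6, -15, 0], [255, -11, -0.8, -19, 0], [255, -12.5, -0.9, -23, 0], [255, -13.5, -1, -26.5, 0]]]}}

```text
t: 6.45
tcp_pos: [461.2, -14.0, 402.5]
eef_rot: [[0.002, 0.961, 0.276], [0.0, 0.276, -0.961], [-1.0, 0.002, 0.0]]
force: [-0.4, 0.3, -6.5]
width: 26.3
```

{"name": "send_rows", "arguments": {"moves": [[[255, 0, 0, -2.5, 0], [255, 0, 0, -3.8, 0], [255, 0, 0, -3.8, 0], [255, 0, 0, -3.8, 0], [255, 0, 0, -3.8, 0]]]}}

```text
t: 6.95
tcp_pos: [451.9, 19.7, 400.3]
eef_rot: [[-0.001, 0.962, 0.274], [-0.0, 0.274, -0.962], [-1.0, -0.001, -0.0]]
force: [-0.7, -0.2, -6.0]
width: 25.8
```

Run:
```python
from h import *
import pickle
s=ctrl.state();m=cams.camera_model("wrist");im=cams.get_image("wrist");cv2.imwrite("pics/w6.png",im[:,:,::-1])
pickle.dump((s,m),open("w6.pkl","wb"));print(s["t"],s["tcp_pos"],s["width"])
```

```text
6.95 [451.93244657  19.65405279 400.3412664 ] 25.77347839700211
```

View pics/w6.png

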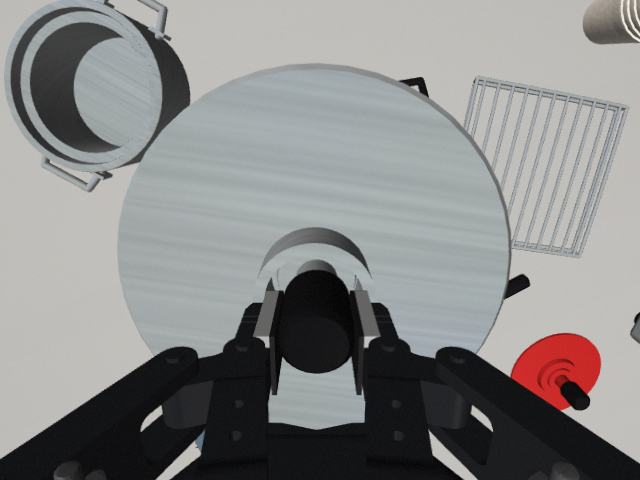

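The whole rim is visible in the upper-left corner, centred near (84,85). Next is the second view.

{"name": "send_rows", "arguments": {"moves": [[[255, 0, 0, -1.5, 0], [255, 0, 0, -4, 0], [255, 0, 0, -8, 0], [255, 0, 0, -12, 0], [255, 0, 0, -16, 0], [255, 0, 0, -20, 0], [255, 0, 0, -24, 0], [255, 0, 0, -28, 0]]]}}

```text
t: 7.8
tcp_pos: [374.7, 290.6, 400.7]
eef_rot: [[0.0, 0.962, 0.274], [-0.0, 0.274, -0.962], [-1.0, 0.0, 0.0]]
force: [0.9, 0.4, -6.0]
width: 25.7
```

{"name": "send_rows", "arguments": {"moves": [[[255, 0, 0, -4, 0], [255, 0, 0, -8, 0], [255, 0, 0, -12, 0], [255, 0, 0, -16, 0], [255, 0, 0, -18.5, 0], [255, 0, 0, -19.5, 0], [255, 0, 0, -19.5, 0], [255, 0, 0, -19.5, 0]]]}}

```text
t: 8.6
tcp_pos: [321.9, 476.2, 400.5]
eef_rot: [[-0.0, 0.962, 0.274], [-0.001, 0.274, -0.962], [-1.0, -0.0, 0.001]]
force: [-0.8, 0.6, -6.2]
width: 26.4
```

Run:
```python
from h import *
import pickle
s=ctrl.state();m=cams.camera_model("wrist");im=cams.get_image("wrist");cv2.imwrite("pics/w7.png",im[:,:,::-1])
pickle.dump((s,m),open("w7.pkl","wb"));print(s["t"],s["tcp_pos"],s["width"],s["eef_rot"])
```

```text
8.6 [321.8662337  476.24110419 400.45671048] 26.44597299887805 [[-1.55682447e-04  9.61712273e-01  2.74061086e-01]
 [-1.17742391e-03  2.74060723e-01 -9.61711669e-01]
 [-9.99999295e-01 -4.72407701e-04  1.08967658e-03]]
```

View pics/w7.png

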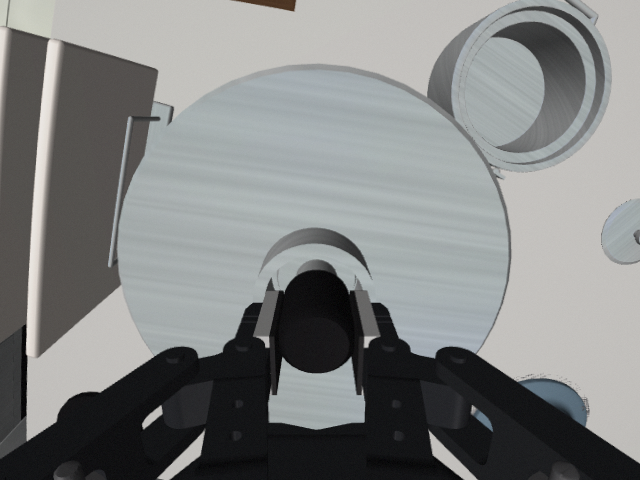

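```bash
python3 - <<'E'
from h import *
a=cv2.imread("pics/w6.png")[0:190,0:195];b=cv2.imread("pics/w7.png")[0:190,425:620]
z=lambda i:cv2.resize(i,None,fx=2.05,fy=3,interpolation=cv2.INTER_CUBIC)
z=lambda i:cv2.resize(i,None,fx=2.05*2,fy=2.05*2,interpolation=cv2.INTER_CUBIC)[:600]
cv2.imwrite("pics/c6.png",z(a)[:,:800]);cv2.imwrite("pics/c7.png",z(b)[:,:800])
E
cat > rim.py <<'E'
from h import *
import pickle
from scipy.optimize import least_squares
def circ(P):  # fit circle
    A=np.c_[2*P,np.ones(len(P))];x=np.linalg.lstsq(A,(P**2).sum(1),rcond=None)[0];return x[:2],np.sqrt(x[2]+x[0]**2+x[1]**2)
def edges(f,m,c0,z,r0=78,r1=98):
    g=cv2.GaussianBlur(cv2.imread(f).astype(np.float32).mean(2),(0,0),.8)
    out=[]
    for a in np.linspace(0,2*np.pi,90,endpoint=False):
        rr=np.arange(r0,r1,.25);px=proj(m,np.c_[c0[0]+rr*np.cos(a),c0[1]+rr*np.sin(a),0*rr+z])
        if (px<1).any() or (px[:,0]>638).any(): continue
        if (np.hypot(*(px-[316,240]).T)<200).any(): continue
        v=cv2.remap(g,px[:,0].astype(np.float32)[None],px[:,1].astype(np.float32)[None],cv2.INTER_LINEAR)[0]
        d=np.abs(np.gradient(v));
        # outermost strong peak
        pk=[i for i in range(1,len(d)-1) if d[i]>=d[i-1] and d[i]>=d[i+1] and d[i]>2.0]
        out.append((a,[round(float(rr[i]),1) for i in pk],px))
    return out
E
python3 - <<'E'
from rim import *
for k in("6","7"):
    s,m=pickle.load(open(f"w{k}.pkl","rb"))
    for a,pk,px in edges(f"pics/w{k}.png",m,(491,285),110)[::3]: print(k,round(np.degrees(a)),pk)
E
```

```text
6 48 [79.0]
6 60 [79.8, 87.2]
6 72 [80.8, 81.2]
6 120 [82.2, 83.5, 85.0]
6 132 [83.0, 83.8, 91.5]
6 144 [83.8, 84.5, 92.0]
6 156 [84.0]
6 168 [78.2, 83.5, 91.8, 94.5]
6 180 [78.8, 80.0, 82.0, 83.5, 91.2, 97.0]
6 192 [79.2, 79.8, 80.8, 81.5, 83.0, 84.0, 91.8, 93.0]
6 204 [80.0, 80.5, 82.5, 89.2, 90.0, 91.8, 92.8, 97.0]
6 216 [88.5, 91.0]
6 288 [84.2, 85.2]
6 300 [84.0]
6 312 [83.2, 95.0]
6 324 [83.5, 91.5]
6 336 [83.2, 85.5]
7 56 [80.5, 81.0, 88.8]
7 68 [88.5, 93.2, 93.8]
7 80 [89.5]
7 92 [90.0, 90.5]
7 104 [90.2, 91.5]
7 188 [80.0, 81.2, 82.5, 83.2, 91.0]
7 200 [78.2, 79.8, 81.5, 82.0, 82.8, 90.2, 90.8]
7 212 [79.8, 80.8, 88.8]
7 224 [79.5, 80.2, 88.2, 89.0]
7 236 [79.0, 87.2]
7 248 [78.2, 86.5]
7 260 [78.2, 85.8]
7 272 [84.5, 85.2]
7 284 [84.2]
7 296 [83.5]
7 308 [83.2]
7 320 [83.2]
7 332 [83.0]
7 344 [82.8, 85.2, 85.8, 92.0]
```

View pics/c6.png

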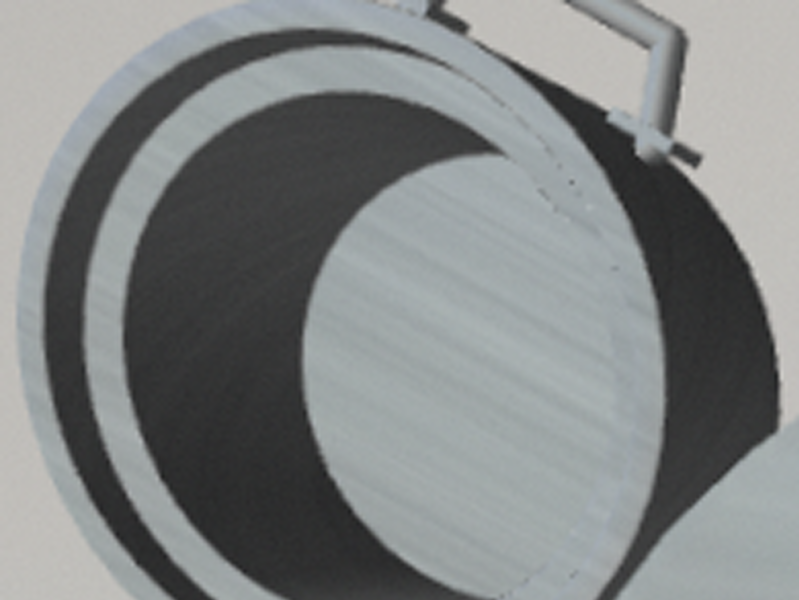

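View pics/c7.png

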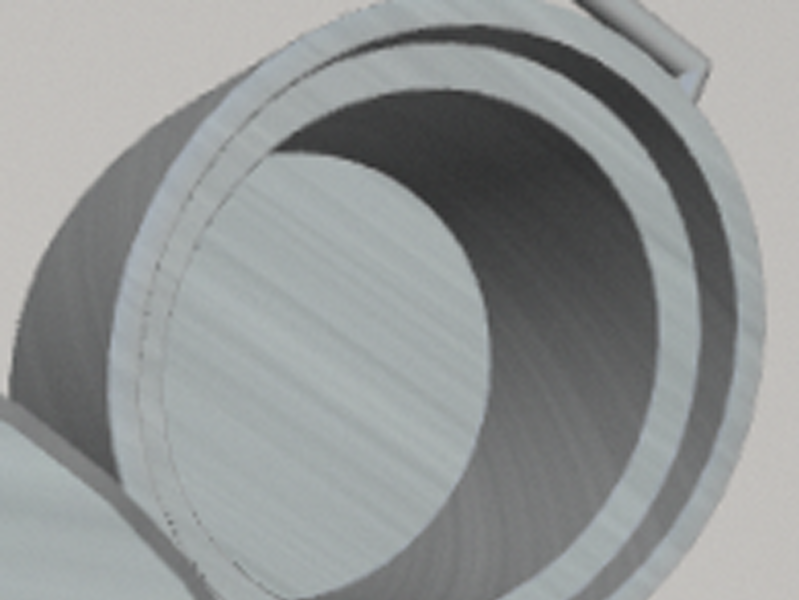

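Run:
```python
from rim import *
D={}
for k in("6","7"):
    s,m=pickle.load(open(f"w{k}.pkl","rb"));c=np.array([487.1,287.2])
    for it in range(4):
        px=[]
        for a,pk,p in edges(f"pics/w{k}.png",m,c,110,84.5 ,92):
            rr=np.arange(84.5,92,.25)
            if len(pk)==0: continue
            r=min(pk,key=lambda v:abs(v-88))
            if abs(r-88)<(3 if it<2 else 1.8): px.append(proj(m,[(c[0]+r*np.cos(a),c[1]+r*np.sin(a),110)])[0])
        px=np.array(px);P=onz(m,px,110)[:,:2];c,R=circ(P)
    D[k]=(m,px);print(k,c,R,len(px),np.std(np.hypot(*(P-c).T)))
def f(x):
    return np.concatenate([np.hypot(*(onz(m,px,x[2])[:,:2]-x[:2]).T)-88 for m,px in D.values()])
r=least_squares(f,[487,287,110],loss="soft_l1");print(r.x,np.std(f(r.x)))
for z in(105,115):
  print(z,[circ(onz(m,px,z)[:,:2]) for m,px in D.values()])
mt=cams.camera_model("top");print(ctrl.state()["tcp_pos"])
```

```text
6 [486.84859783 286.94419934] 87.75253258257426 45 0.5712502881938916
7 [487.04948439 287.64810529] 87.86946456869843 56 0.3568138052196066
[487.04455558 287.39034562 109.44556782] 0.4825432244443008
105 [(array([486.4259402 , 289.87484878]), np.float64(88.7921733630274)), (array([488.17089309, 285.17715021]), np.float64(88.9101016148175))]
115 [(array([487.27125545, 284.0135499 ]), np.float64(86.71289180212602)), (array([485.92807569, 290.11906036]), np.float64(86.82882752258013))]
[321.91996522 476.05371546 400.68494235]
```

The rim centre is (487.0, 287.4, 109.4). The two views agree and the height matches the text. Before moving, I'll check where the held knob and cover sit relative to the TCP.

Run:
```python
from rim import *
s,m=pickle.load(open("w7.pkl","rb"));T=s["tcp_pos"]
im=cv2.imread("pics/w7.png");g=im.astype(np.float32).mean(2)
# cover plate outer top edge: plate top z = L+26+4 = T-71+30
z=T[2]-41;g2=cv2.GaussianBlur(g,(0,0),.8)
c=T[:2].copy()
for it in range(3):
    px=[]
    for a in np.linspace(0,2*np.pi,120,endpoint=False):
        rr=np.arange(90,104,.2);p=proj(m,np.c_[c[0]+rr*np.cos(a),c[1]+rr*np.sin(a),0*rr+z])
        if (p[:,1]>250).any(): continue
        v=cv2.remap(g2,p[:,0].astype(np.float32)[None],p[:,1].astype(np.float32)[None],cv2.INTER_LINEAR)[0]
        d=np.abs(np.gradient(v));i=[j for j in range(1,len(d)-1) if d[j]>=d[j-1] and d[j]>d[j+1] and d[j]>2]
        if i: px.append(p[i[0]])
    px=np.array(px);P=onz(m,px,z)[:,:2];c,R=circ(P)
    ok=abs(np.hypot(*(P-c).T)-R)<1; c,R=circ(P[ok])
print("cover centre - TCP",c-T[:2],R,ok.sum(),"in tool y,z", s["eef_rot"].T@np.r_[c-T[:2],0])
print("knob top exp px",proj(m,[T+[0,0,17]]))
cv2.imwrite("pics/c8.png",cv2.resize(cv2.convertScaleAbs(im[220:400,240:400],alpha=3),None,fx=3.3,fy=3.3))
print(delta((487,287.3,250)))
```

```text
cover centre - TCP [-1.13463591  2.10145415] 94.73340061093634 46 in tool y,z [-2.29765947e-03 -5.15267237e-01 -2.33195253e+00]
knob top exp px [[316.03974998 345.18184088]]
[15.08439415 10.71499472 22.66061097]
```

View pics/c8.png

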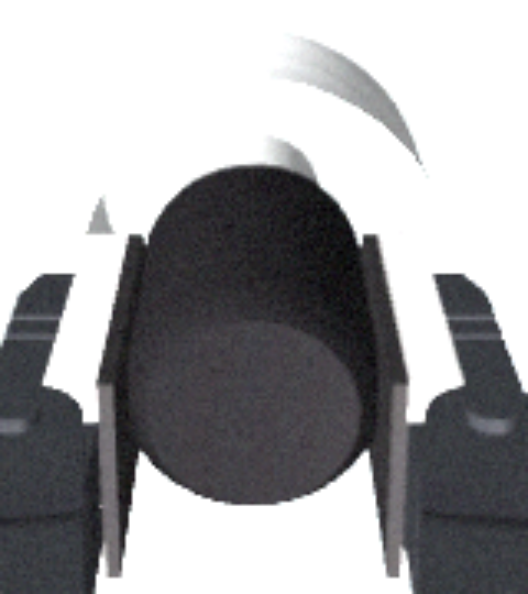

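The knob is centred within 0.5 mm of the TCP and the cover is within about 2 mm. Moving over the pot.

{"name": "send_rows", "arguments": {"moves": [[[255, 0, 0.7, 1.5, 0], [255, 0.5, 2.1, 4.5, 0], [255, 2, 3.6, 7.6, 0], [255, 3.5, 5.2, 11, 0], [255, 5, 6.8, 14.4, 0], [255, 7, 8.3, 17.6, 0], [255, 9, 9.8, 20.7, 0], [255, 11, 10.7, 22.65, 0]]]}}

```text
t: 9.45
tcp_pos: [488.3, 285.0, 290.5]
eef_rot: [[0.002, 0.962, 0.271], [-0.001, 0.271, -0.962], [-1.0, 0.001, 0.001]]
force: [-1.3, 0.3, -5.7]
width: 26.4
```

{"name": "send_rows", "arguments": {"moves": [[[255, 2, 0, 0, 0], [255, 3.5, 0, 0, 0], [255, 4, 0, 0, 0], [255, 4, 0, 0, 0], [255, 4, 0, 0, 0], [255, 4, 0, 0, 0]]]}}

```text
t: 10.05
tcp_pos: [486.8, 289.3, 252.3]
eef_rot: [[0.002, 0.961, 0.276], [0.001, 0.276, -0.961], [-1.0, 0.003, -0.0]]
force: [-0.2, -0.2, -6.4]
width: 25.9
```

Run:
```python
from h import *
for n in("top","scene"):
    im=cams.get_image(n);cv2.imwrite(f"pics/{n}9.png",im[:,:,::-1])
P=[]
for i in range(4): 
    s=ctrl.state();P.append(s["tcp_pos"]);cams.get_image("top")
print(np.array(P),s["t"],s["width"],s["force"])
print(delta((487,287.4,160),base=np.mean(P,0)))
a=cv2.imread("pics/top9.png")[190:330,70:230];b=cv2.imread("pics/scene9.png")[150:290,390:530]
cv2.imwrite("pics/c9.png",np.hstack([cv2.resize(a,(457,400)),cv2.resize(b,(340,400))[:, :340]]))
```

```text
[[486.63340859 289.16843737 251.91892393]
 [486.53900587 289.11347212 251.67988393]
 [486.46522505 289.04218377 251.43782017]
 [486.41355637 288.95564431 251.21914439]] 10.3 26.217511442202575 [-0.64894549  0.19687685 -5.17546899]
[ 9.15639209e+00 -3.15582319e-03  1.74043491e-01]
```

View pics/c9.png

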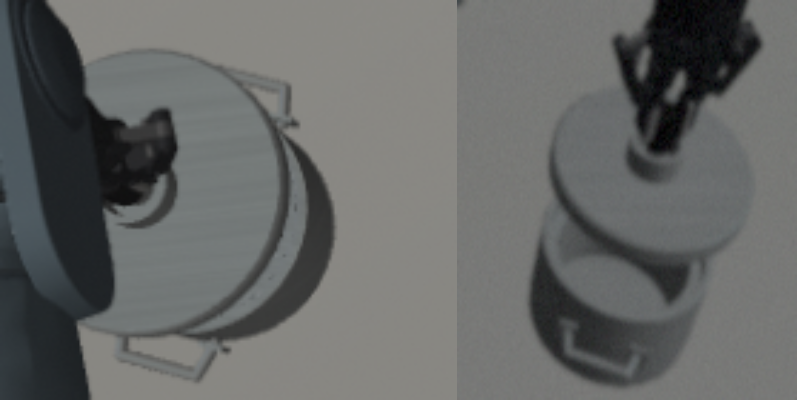

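{"name": "send_rows", "arguments": {"moves": [[[255, 1, 0, 0.1, 0], [255, 2.5, 0, 0.1, 0], [255, 4, 0, 0.1, 0], [255, 5.2, 0, 0.1, 0], [255, 6, 0, 0.1, 0], [255, 6.3, 0, 0.1, 0], [255, 6.3, 0, 0.1, 0]]]}}

```text
t: 11.05
tcp_pos: [486.4, 287.8, 187.3]
eef_rot: [[-0.001, 0.961, 0.275], [-0.0, 0.275, -0.961], [-1.0, -0.001, 0.0]]
force: [0.5, -0.8, -5.9]
width: 26.2
```

Run:
```python
from h import *
im=cams.get_image("wrist");cv2.imwrite("pics/w10.png",im[:,:,::-1])
im=cams.get_image("scene");cv2.imwrite("pics/s10.png",cv2.resize(im[150:290,390:530,::-1],(560,560)))
s=ctrl.state();print(s["tcp_pos"],s["t"],s["width"],s["force"])
```

```text
[487.08388132 287.96358166 188.48068811] 11.15 25.8414077693359 [ 0.00887445 -0.71662999 -4.97752804]
```

View pics/w10.png

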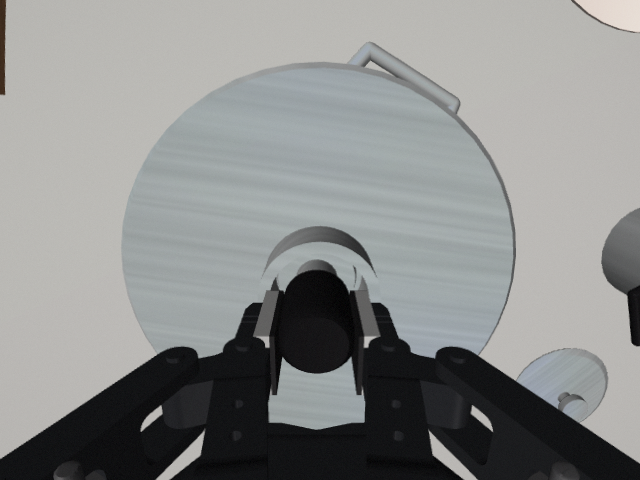

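View pics/s10.png

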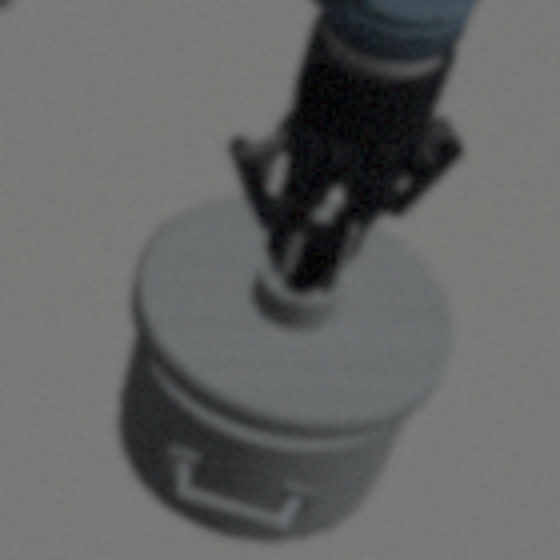

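The cover is concentric over the pot and both are level. Descending slowly.

{"name": "send_rows", "arguments": {"moves": [[[255, 0.8, 0, 0, 0], [255, 1.5, 0, 0, 0], [255, 2, 0, 0, 0], [255, 2.4, 0, 0, 0], [255, 2.7, 0, 0, 0], [255, 2.7, 0, 0, 0]]]}}

```text
t: 11.75
tcp_pos: [486.3, 287.7, 160.2]
eef_rot: [[-0.001, 0.961, 0.275], [-0.0, 0.275, -0.961], [-1.0, -0.001, 0.0]]
force: [-0.1, 0.1, -4.8]
width: 26.0
```

{"name": "send_rows", "arguments": {"moves": [[[255, 0.3, 0, 0, 0], [255, 0.5, 0, 0, 0], [255, 0.6, 0, 0, 0], [255, 0.6, 0, 0, 0]]]}}

```text
t: 12.15
tcp_pos: [486.9, 287.9, 155.2]
eef_rot: [[0.001, 0.961, 0.275], [0.0, 0.275, -0.961], [-1.0, 0.001, -0.0]]
force: [-0.8, 0.3, -5.1]
width: 26.4
```

{"name": "send_rows", "arguments": {"moves": [[[255, 0.1, 0, 0, 0], [255, 0.15, 0, 0, 0], [255, 0.2, 0, 0, 0], [255, 0.2, 0, 0, 0]]]}}

```text
t: 12.55
tcp_pos: [486.7, 287.8, 152.9]
eef_rot: [[0.0, 0.961, 0.275], [0.0, 0.275, -0.961], [-1.0, 0.0, -0.0]]
force: [-1.0, 0.2, -3.8]
width: 26.3
```

{"name": "send_rows", "arguments": {"moves": [[[255, 0.05, 0, 0, 0], [255, 0.1, 0, 0, 0], [255, 0.1, 0, 0, 0]]]}}

```text
t: 12.85
tcp_pos: [486.8, 287.9, 152.2]
eef_rot: [[0.0, 0.961, 0.275], [0.0, 0.275, -0.961], [-1.0, 0.0, -0.0]]
force: [-0.8, 0.9, 0.1]
width: 25.9
```

{"name": "send_rows", "arguments": {"moves": [[[255, 0.05, 0, 0, 0], [255, 0.1, 0, 0, 0], [255, 0.1, 0, 0, 0]]]}}

```text
t: 13.15
tcp_pos: [486.8, 287.9, 152.1]
eef_rot: [[0.0, 0.961, 0.275], [-0.0, 0.275, -0.961], [-1.0, 0.0, 0.0]]
force: [-4.8, -1.7, 6.0]
width: 26.4
```

Contact came at the predicted heights: the cover on the rim near 154.8, then the lid on the ledge near 152 (force +6 N). Checking by picture before I release.

Run:
```python
from h import *
import pickle
s=ctrl.state();m=cams.camera_model("wrist");im=cams.get_image("wrist");cv2.imwrite("pics/w11.png",im[:,:,::-1]);pickle.dump((s,m),open("w11.pkl","wb"))
im2=cams.get_image("scene");a=cv2.resize(im2[150:290,390:530,::-1],(400,400));b=cv2.resize(im[...,::-1],(400,300));cv2.imwrite("pics/c11.png",np.hstack([a,np.vstack([b,np.zeros((100,400,3),np.uint8)])]))
s=ctrl.state();print(s["tcp_pos"],s["t"],s["width"],s["force"])
```

```text
[486.75040259 287.9406831  152.1640398 ] 13.25 26.248133795681674 [-4.97029833 -1.96246952  6.74140015]
```

View pics/c11.png

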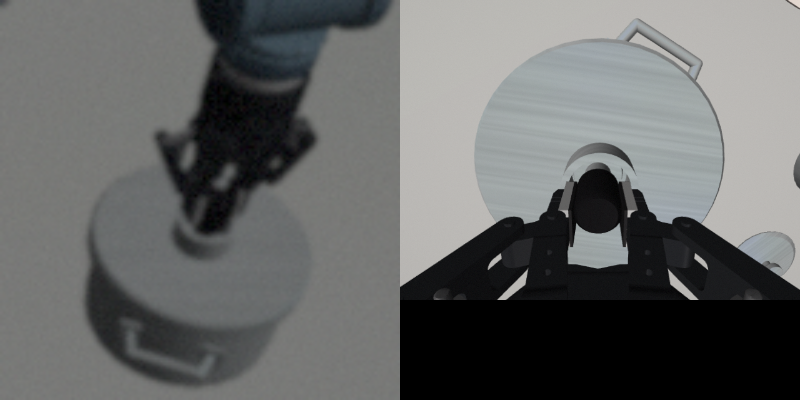

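The cover is flush on the rim. Releasing the knob and rising a little.

{"name": "send_rows", "arguments": {"moves": [[[200, 0, 0, 0, 0], [160, 0, 0, 0, 0], [120, 0, 0, 0, 0], [60, 0, 0, 0, 0], [0, 0, 0, 0, 0], [0, 0, 0, 0, 0], [0, 0, 0, 0, 0], [0, 0, 0, 0, 0]]]}}

```text
t: 14.05
tcp_pos: [486.6, 287.8, 150.7]
eef_rot: [[-0.0, 0.961, 0.275], [0.0, 0.275, -0.961], [-1.0, -0.0, -0.0]]
force: [0.4, -0.4, -0.2]
width: 85.5
```

Run:
```python
from h import *
import pickle
s=ctrl.state();m=cams.camera_model("wrist");im=cams.get_image("wrist");cv2.imwrite("pics/w12.png",im[:,:,::-1]);pickle.dump((s,m),open("w12.pkl","wb"))
print(s["tcp_pos"],s["t"],s["width"],s["force"])
```

```text
[486.563604   287.83448447 150.73898589] 14.05 85.45466776972651 [ 0.39369354 -0.42975081 -0.16049382]
```

View pics/w12.png

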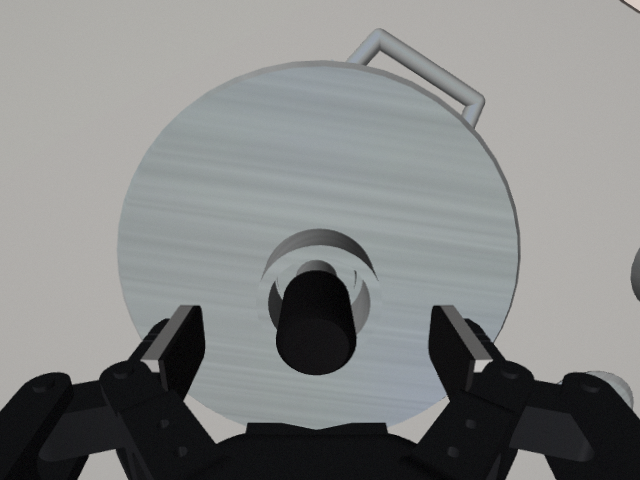

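The knob is free and standing still. Check collar centring relative to the TCP before going lower.

Run:
```python
from h import *
import pickle
s,m=pickle.load(open("w12.pkl","rb"));im=cv2.imread("pics/w12.png");T=s["tcp_pos"]
a=np.linspace(0,2*np.pi,60)
for r,z,c in((26,138,(0,0,255)),(21,138,(0,255,0)),(97,114,(255,0,0)),(14,169,(0,255,255))):
    for q in proj(m,np.c_[T[0]+r*np.cos(a),T[1]+r*np.sin(a),0*a+z]): cv2.circle(im,tuple(int(round(v*16)) for v in q),12,c,-1,shift=4)
cv2.imwrite("pics/c12.png",cv2.resize(im[40:440,100:540],None,fx=1.4,fy=1.4))
```

```text
(no output)
```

View pics/c12.png

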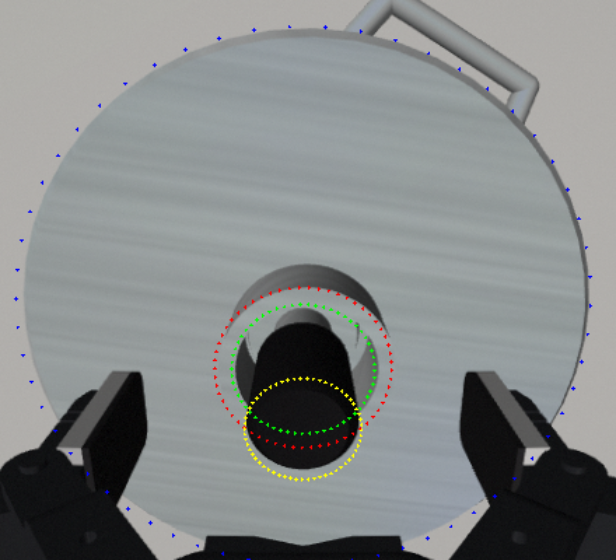

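The collar is centred to within about 0.8 mm along the jaws. Lowering to the collar and closing on it.

{"name": "send_rows", "arguments": {"moves": [[[0, 0.6, 0, 0.06, 0], [0, 1.3, 0, 0.06, 0], [0, 1.8, 0, 0.06, 0], [0, 2.1, 0, 0.06, 0], [0, 2.2, 0, 0.06, 0], [0, 2.2, 0, 0.06, 0]]]}}

```text
t: 14.7
tcp_pos: [486.7, 287.2, 128.6]
eef_rot: [[-0.0, 0.961, 0.275], [-0.0, 0.275, -0.961], [-1.0, -0.0, 0.0]]
force: [0.2, 0.1, 0.6]
width: 85.4
```

{"name": "send_rows", "arguments": {"moves": [[[40, 0, 0, 0, 0], [70, 0, 0, 0, 0], [85, 0, 0, 0, 0], [100, 0, 0, 0, 0], [120, 0, 0, 0, 0], [160, 0, 0, 0, 0], [255, 0, 0, 0, 0], [255, 0, 0, 0, 0]]], "squeeze": 60}}

```text
t: 15.5
tcp_pos: [487.1, 287.3, 129.6]
eef_rot: [[0.001, 0.961, 0.275], [-0.0, 0.275, -0.961], [-1.0, 0.001, 0.0]]
force: [-2.8, -2.1, 5.9]
width: 50.1
```

Run:
```python
from h import *
s=ctrl.state();im=cams.get_image("wrist");cv2.imwrite("pics/w13.png",im[:,:,::-1])
print(s["tcp_pos"],s["t"],s["width"],s["force"],s["ft_torque"])
```

```text
[487.07562645 287.25838784 129.63661999] 15.5 50.11908702079195 [-2.75073597 -2.12607655  5.9203992 ] [-0.26642597  0.2848027  -0.04394863]
```

View pics/w13.png

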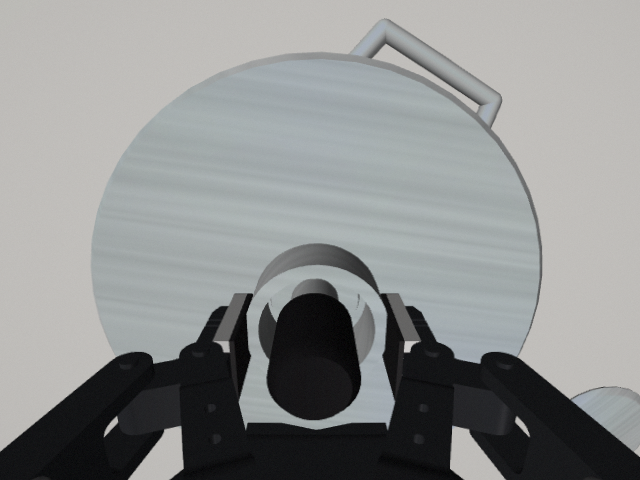

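The collar is gripped (50 mm reading), with the knob free inside. Lifting straight up slowly, 11 cm in total for about 37 mm of clearance.

{"name": "send_rows", "arguments": {"moves": [[[255, -0.1, 0, 0, 0], [255, -0.2, 0, 0, 0], [255, -0.4, 0, 0, 0], [255, -0.6, 0, 0, 0], [255, -0.9, 0, 0, 0], [255, -1.2, 0, 0, 0], [255, -1.5, 0, 0, 0], [255, -1.5, 0, 0, 0]]]}}

```text
t: 16.35
tcp_pos: [487.1, 287.4, 144.5]
eef_rot: [[0.001, 0.961, 0.275], [0.0, 0.275, -0.961], [-1.0, 0.001, -0.0]]
force: [-0.5, -0.2, -2.3]
width: 49.8
```

Run:
```python
from h import *
s=ctrl.state();im=cams.get_image("wrist");im2=cams.get_image("scene");a=cv2.resize(im2[150:290,390:530,::-1],(400,400));b=cv2.resize(im[...,::-1],(400,300));cv2.imwrite("pics/c14.png",np.hstack([a,np.vstack([b,np.zeros((100,400,3),np.uint8)])]))
print(s["tcp_pos"],s["t"],s["width"],s["force"],s["ft_torque"])
```

```text
[487.14634004 287.38742847 144.50976068] 16.35 49.828391330763836 [-0.47249716 -0.20284872 -2.3474119 ] [ 0.06153355 -0.04522012  0.02356306]
```

View pics/c14.png

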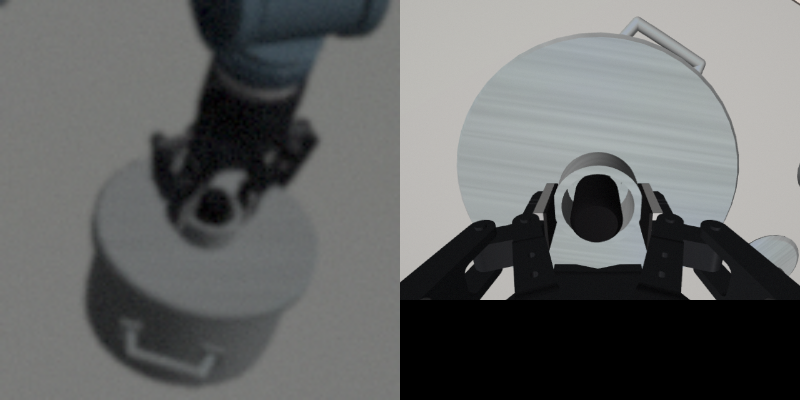

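Only the cover's weight is on the tool (about 3 N), and the knob stays behind, sinking into the collar. Continuing up.

{"name": "send_rows", "arguments": {"moves": [[[255, -0.6, 0, 0, 0], [255, -1.5, 0, 0, 0], [255, -2.8, 0, 0, 0], [255, -4.2, 0, 0, 0], [255, -5.6, 0, 0, 0], [255, -7, 0, 0, 0], [255, -8.2, 0, 0, 0], [255, -9, 0, 0, 0]]]}}

```text
t: 17.25
tcp_pos: [487.2, 287.4, 235.6]
eef_rot: [[0.002, 0.961, 0.275], [0.001, 0.275, -0.961], [-1.0, 0.002, -0.0]]
force: [-0.3, 0.2, -2.4]
width: 49.8
```

{"name": "send_rows", "arguments": {"moves": [[[255, -0.4, 0, 0, 0], [255, -0.5, 0, 0, 0], [255, -0.5, 0, 0, 0], [255, -0.5, 0, 0, 0], [255, -0.5, 0, 0, 0], [255, -0.5, 0, 0, 0]]]}}

```text
t: 17.85
tcp_pos: [486.6, 287.2, 238.3]
eef_rot: [[-0.001, 0.961, 0.275], [-0.0, 0.275, -0.961], [-1.0, -0.001, 0.0]]
force: [-0.2, -0.1, -2.3]
width: 49.8
```

Run:
```python
from h import *
im=cams.get_image("wrist");im2=cams.get_image("scene");im3=cams.get_image("top")
a=cv2.resize(im2[110:290,370:550,::-1],(400,400));b=cv2.resize(im[...,::-1],(400,300));cv2.imwrite("pics/c15.png",np.hstack([a,np.vstack([b,np.zeros((100,400,3),np.uint8)])]))
cv2.imwrite("pics/s15.png",im2[...,::-1]);cv2.imwrite("pics/t15.png",im3[...,::-1])
s=ctrl.state();print(s["tcp_pos"],s["eef_rot"].round(3).tolist(),s["t"],s["width"],s["force"],s["ft_torque"])
```

```text
[486.71465967 287.20444722 238.64917637] [[-0.0, 0.961, 0.275], [-0.0, 0.275, -0.961], [-1.0, -0.0, -0.0]] 18.0 49.854683247171955 [ 0.38735712  0.41973405 -3.04307653] [-0.01281031 -0.02445614 -0.01187409]
```

View pics/c15.png

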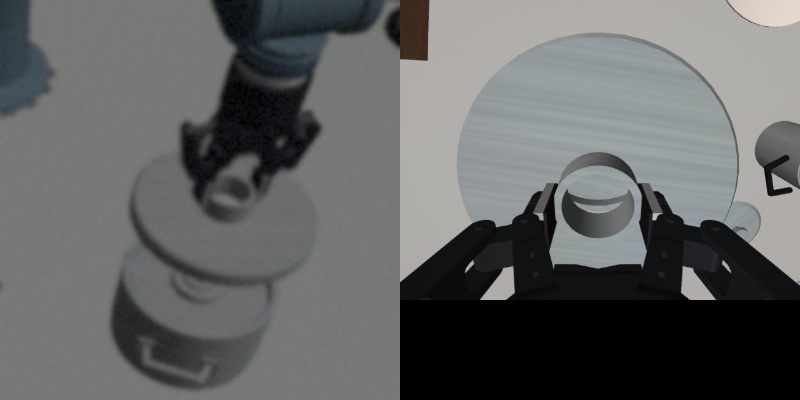

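View pics/t15.png

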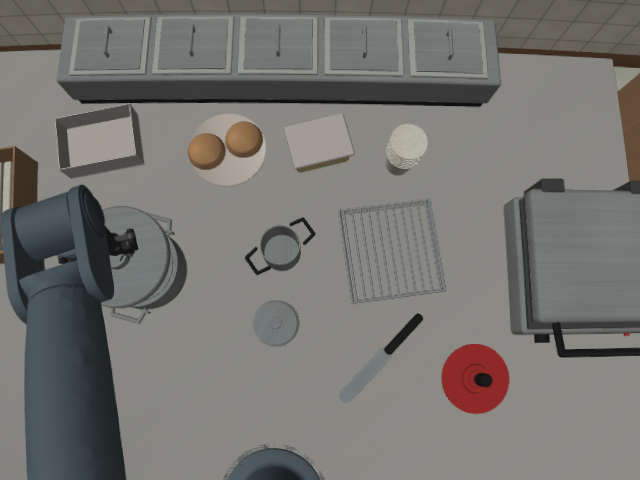

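View pics/s15.png

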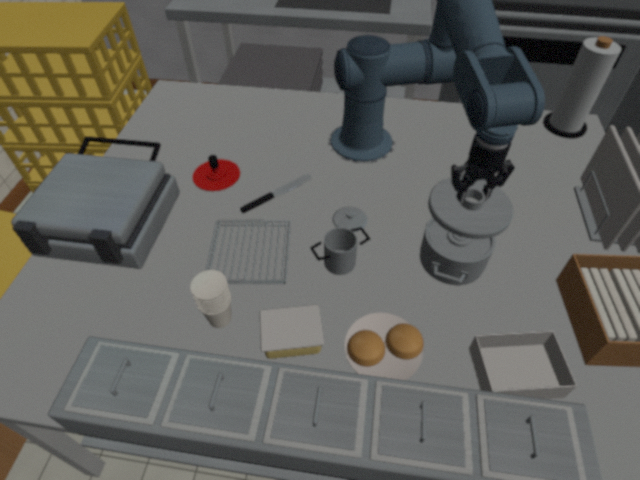

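Everything checks out. Only the cover's weight is on the tool, the lid looks seated flat inside the rim, the pot's handles are at the same pixels as at the start, and the bystanders are where they were. Handing in.

```bash
python3 -c "
from rig import sign_off
print(sign_off())"
```

```text
the job is handed in; nothing more can be done
None
```

The job is done and was handed in at about 18 s of the 51 s allowed. I lifted both lids by the knob and lowered them level into the pot. I let go only once they were seated, then lifted the cover straight up by its collar. The arm finished still holding the cover over the pot.

**Seating:** The tool felt the cover settle on the rim and then the inner lid on the ledge, within about 1 mm of the predicted height. The upward force was about 6 N when I let go of the knob.

**Last checks:**
- **Held load:** about 3 N, which is the cover alone.
- **Cover:** it looks level in the wrist view. Its lower edge should be about 37 mm above the knob's top. I worked that out from the commanded lift, because the knob was hidden from the cameras at the end.
- **Lid, pot and the rest:** the inner lid lies flat in the pot. The pot's handles and the bystanders looked unmoved by eye.

**What disagreed:**
- **Heights:** the scene and top cameras put the knob and rim about 10 mm too low. The wrist-camera measurements matched the given heights, so I used those.
- **TCP readings:** they wandered about 1 mm around the commanded pose.
- **After release:** the knob's outline sat a few pixels off its predicted place. I put that down to the TCP height reading.
- **Cover position:** one fit of the held cover's edge put it about 2 mm off the tool axis, which I treated as unreliable.

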